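Pressure-hold check of a brake lever

ROBOT

A 6-joint arm with a two-finger parallel gripper is mounted at the origin on a cart in front of the work surface, level with it; the furniture and walls round the work are solid. World frame = base frame: x ahead of the robot, y to its left, z up, the work surface at z = 0. Lengths are in m, angles in degrees, forces in N, time in s.
With the tool pointing down it reaches from about 0.275 to 0.775 m from the base axis. Payload 14.6 kg.
Tool frame: the origin (TCP) lies between the finger pads; the fingertips stand 8 mm ahead of it and the grasp point (between the pads) lies 11 mm behind it (robot.tip_extent is the distance from the TCP to the fingertips, in m); z points along the fingers, x is the direction in which the jaws open and shut, and the axes are right-handed (so a half turn about z gives the same grasp; the last joint's range is limited). The gripper opens to 85 mm and grips with 20 to 120 N. Pads are 22 mm wide; open, the fingers measure 114 mm over their backs; the gripper's body (76 mm by 85 mm) begins 54 mm behind the grasp point. The pads swing forward as they close: fully open they stand 13 mm farther back than shut.
Start: joints at [67.878, 15.075, -2.767, 72.158, 0, 81.102], TCP at [0.12, 0.511, 0.239] pointing down, gripper open.
Joint ranges: [-151.79, 151.79], [-50.71, 97.33], [-67.44, 78.34], [-121.81, 120.89], [-77.56, 73.72], [-180, 180]. Speed limits (degrees/s): [108.29, 108.29, 147.25, 159.86, 180, 180].

INTERFACE

Orientations are given as a 3x3 rotation matrix whose columns are the frame's x, y, z axes.
In Python, from bench import robot gives the robot as it stands.
- The arm moves only by the shell command python3 -m jog 'ROWS'. ROWS is JSON, a list of rows, each an object with "delta_pos": the shift along the tool's x, y, z in m, a list of three; "delta_rot": the turn, a rotation vector about the tool's x, y, z in degrees, a list of three; "gripper": the finger opening in m, from 0 to 0.0854. A call has 1 to 5 rows; each row shifts and turns the pose as measured when the row begins, along the tool's axes as they then stand; what a row does not reach is not made up. A row lasts 1/8 s, in which the tool goes at most 62.5 mm and 10.7 degrees, less where a joint would pass 70% of its speed; a pose out of reach is approached as far as the arm can. A call with a gripper value outside its range is refused whole. The fingers move at their own pace and stop on an object; the grip force is fixed at half the most. Time passes only in rows, so rows that do not move let the fingers close. It gives the time, the measured TCP pose, the force and the opening at its end, in the units of the state.
- robot.get_state(): the state, without advancing time (a new reading comes with each control period).
- robot.capture(name): name is "scene" or "top" or "wrist"; returns the picture (420x560x3 uint8, red, green, blue); there is no depth.
- robot.calibration(name): a dict with "fx", "fy", "cx", "cy" (pixels), "xyz" and "attitude" of the camera in the world. Camera axes: x right, y down, z forward; pixel columns grow to the right and rows downward; lengths in m; the calibration is good to about 2 mm. A picture is of the moment at which its call begins: read the wrist's pose just before it. calibration takes no time and is no camera call; for the wrist camera it gives the pose at the moment of the call.
- robot.job_done(): hands the job in, once; it reports no verdict.
The state is a dict: "t": time; "joint_positions": joint angles; "dq": joint speeds; "joint_torque": joint torques, N m; "tool_pos": TCP position; "tcp_rot": TCP orientation; "ft_force": force on the tool from outside, world axes, zero at the start; "torque": the same for the moment, N m; "grip_width": opening from 0.0 (shut) to 1.0 (fully open).
Only numpy, scipy, OpenCV 4.12 (cv2) and the standard library are available. Lean on these libraries where they do the work, as an engineer would, in place of code of your own. Each camera call takes 0.05 s, during which the arm holds its last target.

TASK

Check that this hydraulic brake lever stops short of the bar: with the lever still out, push the bleed valve's handle round with a finger until it stands fully across its nozzle (shut), then press the lever in towards the hand grip with the backs of the fingers until it comes up firm, clearly short of the grip. Finish while still holding it in there with a steady firm push, so that the pressure reading can be taken; grasp nothing, keep the fingers off the hand grip, and leave the things round about where they are.

Things in the scene. Friction and masses are not known exactly. Their poses are not given: they have to be found in the camera images.
- rig: The fixed rig. Origin on the bench below the axis of a 22 mm bar that runs along the rig's y at 105 mm height on two posts; z up; lever and grip at the bar's -y end, lever on the -x side (faces the robot). Base plate 150 x 300 mm. Reservoir top 142 mm high at y 40 to 98, x -61 to -23 mm. Manifold block with a sensor cell (99 mm high) at x 53, y 190 mm, the bleed valve in front of it.
- brake_lever (a joint): Lever angle about its upright pivot: 0 = out, at rest; grows as it is pressed towards the grip (counter-clockwise from above). The return spring takes 1 to 3 N. Valve shut: firm at about 0.27 rad, blade end about 28 mm off the grip, giving under 0.02 rad more under a firm push of 10 to 20 N; over 50 N would bend it. Valve open: it goes on to the grip at 0.46 rad.
- lever_pad (a point): Where to press: a point on the blade's outer face (away from the grip), half-way up, 105 mm above the bench, 108 mm from the pivot; it turns with the lever. The aluminium blade is 10 mm thick, 15 mm tall and ends in a 17 mm ball 42 mm beyond this point. At rest it is 75 mm in front of the grip's surface, with free room in front and below.
- lever_pivot (a point): The pivot of the brake lever, on its upright axis at the height of the blade's middle (105 mm).
- lever_blade: The outer side of the lever blade with its ball end, the part to be pressed; turns with the lever. Its origin lies on the pivot.
- blade_inside: The inner side of the lever blade (faces the grip), not to be touched: touching it means the blade is being pinched or pulled. Its origin lies on the pivot.
- grip_sleeve: The black ribbed rubber hand grip on the bar behind the lever, diameter 33 mm (40 at its collar), 140 mm long along the rig's y, axis 105 mm above the bench. Its origin is its middle. Not to be held.
- bleed_valve (a joint): Angle of the valve handle: 0 = open, along the nozzle (points to the rig's -x); grows as it is pushed clockwise seen from above; 1.57 = shut, at its end stop, across the nozzle (points to the rig's +y, away from the lever). Starts open or partly open, stays where it is left, and takes about 2.5 N at handle_middle.
- valve_spindle (a point): The valve's upright spindle axis, at the height of the handle's middle (100 mm above the bench).
- handle_middle (a point): Point on the middle line of the valve handle, 50 mm from the spindle; it turns with the handle. The handle is a flat rubber-covered bar, 14 mm wide, 12 mm tall (94 to 106 mm above the bench), reaching 78 mm out from the spindle, with 36 mm of free room below its outer part.
- handle_push_side: The side of the valve handle that is pushed to shut it (the side towards the lever while open). Its origin lies on the spindle.
- handle_far_side: The other side of the valve handle, not to be touched: touching both sides means that the handle is pinched. Its origin lies on the spindle.
- gauge_block_9: steel gauge block, 9 x 30 x 35, standing on the rig's base plate behind the bar (mm); its origin is the middle of its underside; a bystander
- hex_key: hex key, 27 x 88 x 5, lying behind the rig (mm); its origin is the middle of its underside; a bystander
- bench_caliper: digital caliper, 66 x 225 x 12, lying in front of the rig (mm); its origin is the middle of its underside; a bystander
- fluid_bottle: white pump bottle, diameter 60, 150 tall, at the left (mm); its origin is the middle of its underside; a bystander
- swabs: jar of swabs, diameter 45, 78 tall, at the left (mm); its origin is the middle of its underside; a bystander
- bin_of_caps: small open bin of caps, 64 x 94 x 34, at the left (mm); its origin is the middle of its underside; a bystander
- torque_driver: black-handled driver, 33 x 206 x 32, lying front left (mm); its origin is the middle of its underside; a bystander
- spare_cell: loose pressure sensor cell, 20 across, 27 tall, standing on the rig's base plate behind the bar (mm); its origin is the middle of its underside; a bystander
- roll_of_tape: tape roll, diameter 66, 19 tall, lying at the back left (mm); its origin is the middle of its underside; a bystander

How it is judged (in metres and radians):
On the way:
1. the bleed valve is shut (within 0.17 rad of its end stop) while the lever is still out (under 0.06 rad) (value of joint bleed_valve above 1.4 rad and value of joint brake_lever below 0.06 rad), for 0.2 s.
At the end, for the whole second after the job is handed in: The bleed valve is shut (over 1.40 rad) and the fingers hold the lever against its firm stop, short of the grip (0.255 to 0.38 rad), pushing on the outer side of the blade with 6 to 45 N throughout the last second (value of joint bleed_valve above 1.4 rad and value of joint brake_lever between 0.255 and 0.38 rad and contact force between the fingers and lever_blade between 6 and 45 N); the arm keeps its last pose, push and grip.
It fails at once if the lever blade is pushed with more than 50 N (contact force between the fingers and lever_blade above 50 N).
It fails at once if the lever is driven on to the grip (past 0.42 rad) (value of joint brake_lever above 0.42 rad).
It fails at once if something is grasped: over 3 N of the fingers on the blade's inner side, the valve handle's far side or the hand grip (contact force between the fingers and blade_inside above 3 N or contact force between the fingers and handle_far_side above 3 N or contact force between the fingers and grip_sleeve above 3 N).
It fails at once if a bystander is moved by more than 25 mm (distance of any of gauge_block_9, hex_key, bench_caliper, fluid_bottle, swabs, bin_of_caps, torque_driver, spare_cell, roll_of_tape from where it was at the start of the episode above 0.025 m).
It also fails if it takes over 48 s, if anything falls off the work surface, if the arm or the gripper's body presses on something with over 40 N, if the wrist force passes 120 N, or if a joint passes its speed limit or range.

## Working session

There is one attempt and no reset: what is moved stays moved. The work goes in short steps, Python scripts to look and compute and a shell command to move; the robot and the scene stay as the last step left them, time stands still between calls to the robot, and variables do not carry over. Pictures are saved under pics/ and viewed, and the job is handed in when it is done.

```bash
ls; mkdir -p pics
python3 - <<'E'
from bench import robot
import cv2
for n in("scene","top","wrist"):
    im=robot.capture(n); cv2.imwrite(f"pics/{n}0.png",im[:,:,::-1]); print(n,robot.calibration(n))
print(robot.get_state(), robot.tip_extent)
E
```

```text
pics
scene {'fx': 418.0674622410006, 'fy': 418.0674622410006, 'cx': 281.0339955064532, 'cy': 205.62133001128132, 'xyz': array([-0.11089151, -0.82628962,  0.71878886]), 'attitude': array([[ 0.84561349, -0.25034078,  0.47145234],
       [-0.53379219, -0.39338318,  0.7485423 ],
       [-0.00192924, -0.88463505, -0.46628008]])}
top {'fx': 495.627312529843, 'fy': 495.627312529843, 'cx': 274.47311665591815, 'cy': 204.85372689755104, 'xyz': array([0.33670558, 0.14975947, 1.31215166]), 'attitude': array([[-1.22157827e-02, -9.88607736e-01,  1.50018396e-01],
       [-9.99924971e-01,  1.22139138e-02, -9.33862092e-04],
       [-9.09088468e-04, -1.50018549e-01, -9.88682764e-01]])}
wrist {'fx': 309.89825370221075, 'fy': 309.89825370221075, 'cx': 278.28887031147707, 'cy': 208.09513320988916, 'xyz': array([0.03933447, 0.53017617, 0.37327836]), 'attitude': array([[ 0.22798722,  0.92107171,  0.31567188],
       [ 0.97366319, -0.21522296, -0.0752268 ],
       [-0.00134944,  0.32450884, -0.9458817 ]])}
{'t': 0.15, 'joint_positions': array([ 6.78774914e+01,  1.50936718e+01, -2.79416849e+00,  7.21565266e+01,
        2.50513862e-04,  8.11008065e+01]), 'dq': array([ 0.00213676,  0.06033627,  0.13180323,  0.01949614, -0.05980188,
       -0.05005533]), 'joint_torque': array([ 1.59076157e-03, -6.37821221e+01,  3.84650946e+01,  1.05686509e-02,
       -2.08260226e-04, -1.07639909e-05]), 'tool_pos': array([0.12003781, 0.51090798, 0.23893325]), 'tcp_rot': array([[ 2.28746915e-01,  9.73485882e-01, -2.95660775e-04],
       [ 9.73485626e-01, -2.28747072e-01, -7.15694614e-04],
       [-7.64350139e-04, -1.24108580e-04, -9.99999700e-01]]), 'ft_force': array([-0.30469098, -0.36123756,  0.09017382]), 'torque': array([-0.0057394 , -0.05642121, -0.00335247]), 'grip_width': 0.9977811544620379} 0.008
```

View pics/scene0.png

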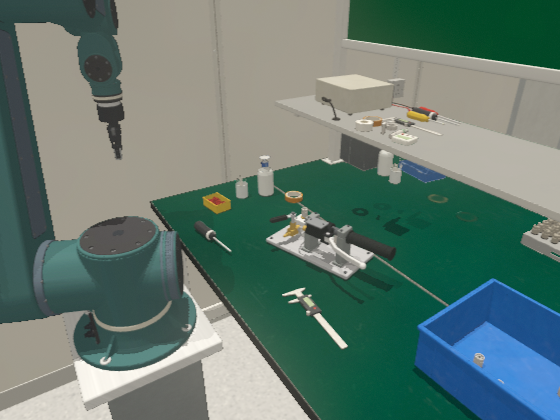

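View pics/top0.png

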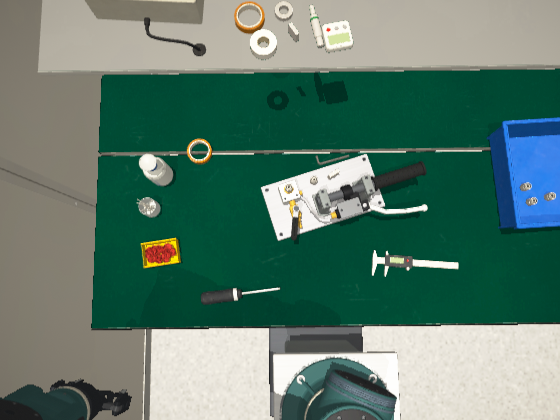

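View pics/wrist0.png

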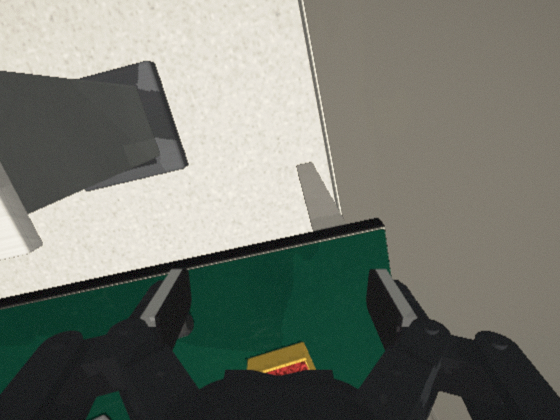

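Run:
```python
import cv2
a=cv2.imread("pics/top0.png")[140:260,250:440]; cv2.imwrite("pics/topz.png",cv2.resize(a,None,fx=4,fy=4,interpolation=cv2.INTER_CUBIC))
a=cv2.imread("pics/scene0.png")[190:280,255:405]; cv2.imwrite("pics/scenez.png",cv2.resize(a,None,fx=5,fy=5,interpolation=cv2.INTER_CUBIC))
```

```text
(no output)
```

View pics/topz.png

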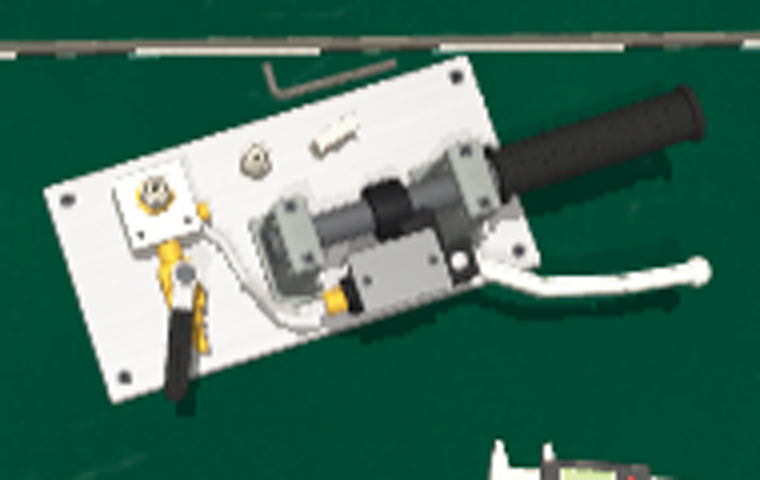

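View pics/scenez.png

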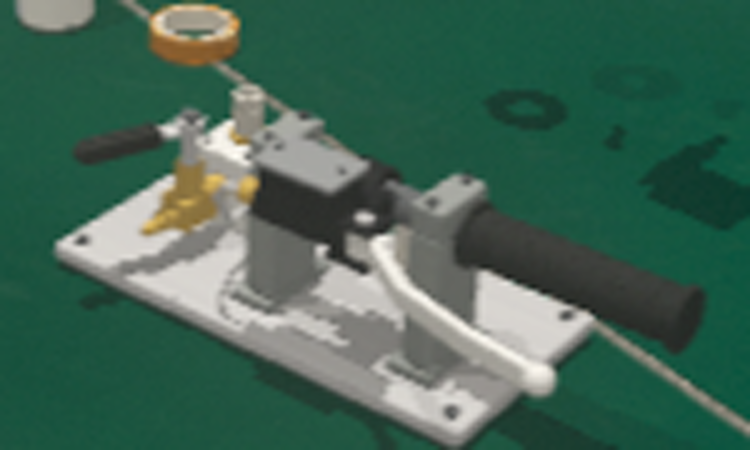

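```bash
cat > h.py <<'E'
import numpy as np
from bench import robot
def ray(n,u,v):
    c=robot.calibration(n); d=c["attitude"]@np.array([(u-c["cx"])/c["fx"],(v-c["cy"])/c["fy"],1]); return np.array(c["xyz"]),d
def atz(n,u,v,z):
    o,d=ray(n,u,v); return o+d*(z-o[2])/d[2]
def tri(a,b):
    (o1,d1),(o2,d2)=ray(*a),ray(*b); A=np.c_[d1,-d2]; t=np.linalg.lstsq(A,o2-o1,rcond=None)[0]
    p,q=o1+t[0]*d1,o2+t[1]*d2; return (p+q)/2,np.linalg.norm(p-q)
def proj(n,p):
    c=robot.calibration(n); q=np.array(c["attitude"]).T@(np.asarray(p)-c["xyz"]); return c["fx"]*q[0]/q[2]+c["cx"],c["fy"]*q[1]/q[2]+c["cy"]
T=lambda u,v:("top",(u+.5)/4-.5+250,(v+.5)/4-.5+140)
S=lambda u,v:("scene",(u+.5)/5-.5+255,(v+.5)/5-.5+190)
E
python3 - <<'E'
from h import *
np.set_printoptions(precision=4,suppress=True)
C=[atz(*T(*p),.01) for p in((45,187),(113,403),(540,262),(465,57))]
for c in C:print(c)
print([np.linalg.norm(C[i]-C[(i+1)%4]) for i in range(4)],np.mean(C,axis=0))
e=(C[0]+C[1]-C[2]-C[3]);print("yaw from plate y",np.degrees(np.arctan2(-e[0],e[1])))
for n,a,b in(("spindle",(185,272),(190,118)),("hend",(177,395),(80,152)),("ball",(697,270),(541,378)),("pivot",(460,258),(366,218)),("gripend",(692,112),(690,318))):
    print(n,tri(T(*a),S(*b)),atz(*T(*a),.105))
E
```

```text
[0.5847 0.1843 0.01  ]
[0.4397 0.1407 0.01  ]
[ 0.5299 -0.1441  0.01  ]
[ 0.6704 -0.0998  0.01  ]
[np.float64(0.15133608781404778), np.float64(0.2987525645272647), np.float64(0.14725020376408898), np.float64(0.2967536834142343)] [0.5562 0.0203 0.01  ]
yaw from plate y 17.182569275227653
spindle (array([0.5119, 0.0962, 0.1063]), np.float64(0.0005287907837010006)) [0.5123 0.096  0.105 ]
hend (array([0.437 , 0.1022, 0.1026]), np.float64(0.0003368278526538312)) [0.4366 0.1023 0.105 ]
ball (array([ 0.5097, -0.2187,  0.1065]), np.float64(0.0006681571674240052)) [ 0.5097 -0.219   0.105 ]
pivot (array([ 0.5163, -0.0704,  0.1202]), np.float64(0.0008729838261843432)) [ 0.5189 -0.0735  0.105 ]
gripend (array([ 0.6091, -0.2212,  0.1072]), np.float64(0.0010694688288480116)) [ 0.6091 -0.2216  0.105 ]
```

```bash
python3 -m jog '[{"delta_pos":[-0.038,0.044,0],"delta_rot":[0,0,0],"gripper":0},{"delta_pos":[-0.038,0.044,0],"delta_rot":[0,0,0],"gripper":0},{"delta_pos":[-0.038,0.044,0],"delta_rot":[0,0,0],"gripper":0},{"delta_pos":[-0.038,0.044,0],"delta_rot":[0,0,0],"gripper":0},{"delta_pos":[-0.038,0.044,0],"delta_rot":[0,0,0],"gripper":0}]'
```

```text
t: 0.78
tool_pos: [0.2934, 0.2716, 0.2378]
tcp_rot: [[0.222, 0.975, -0.0], [0.975, -0.222, -0.001], [-0.001, -0.0, -1.0]]
ft_force: [0.5, 0.6, 0.5]
grip_width: 0.0
```

```bash
python3 -m jog '[{"delta_pos":[-0.035,0.036,0],"delta_rot":[0,0,0],"gripper":0},{"delta_pos":[-0.035,0.036,0],"delta_rot":[0,0,0],"gripper":0},{"delta_pos":[-0.035,0.036,0],"delta_rot":[0,0,0],"gripper":0},{"delta_pos":[-0.035,0.036,0],"delta_rot":[0,0,0],"gripper":0},{"delta_pos":[-0.035,0.036,0],"delta_rot":[0,0,0],"gripper":0}]'
python3 - <<'E'
from h import *
import cv2
print(robot.get_state()["tool_pos"],robot.get_state()["joint_positions"])
cv2.imwrite("pics/w1.png",robot.capture("wrist")[:,:,::-1]); cv2.imwrite("pics/t1.png",robot.capture("top")[:,:,::-1])
print(robot.calibration("wrist"))
for p in ([.5119,.0962,.1],[.437,.1022,.1],[.4555,.0795,.082]): print(proj("wrist",p))
E
```

```text
t: 1.4
tool_pos: [0.4333, 0.0526, 0.2381]
tcp_rot: [[0.223, 0.975, 0.0], [0.975, -0.223, -0.001], [-0.001, 0.001, -1.0]]
ft_force: [0.5, 1.1, 0.1]
grip_width: -0.002
[0.43326126 0.05255283 0.23813763] [-3.77305597e+00  6.39302246e+00 -1.41957720e+01  6.93837735e+01
 -5.17144641e-02  9.10882207e+00]
{'fx': 309.89825370221075, 'fy': 309.89825370221075, 'cx': 278.28887031147707, 'cy': 208.09513320988916, 'xyz': array([0.35390636, 0.07011878, 0.37197977]), 'attitude': array([[ 0.22596092,  0.92127405,  0.31653718],
       [ 0.97413398, -0.21297942, -0.07551656],
       [-0.00215554,  0.32541341, -0.94556939]])}
(np.float64(340.9283368616745), np.float64(260.379740075561))
(np.float64(334.09661407765526), np.float64(187.38070348505047))
(np.float64(311.4639334218748), np.float64(205.29092459048164))
```

View pics/w1.png

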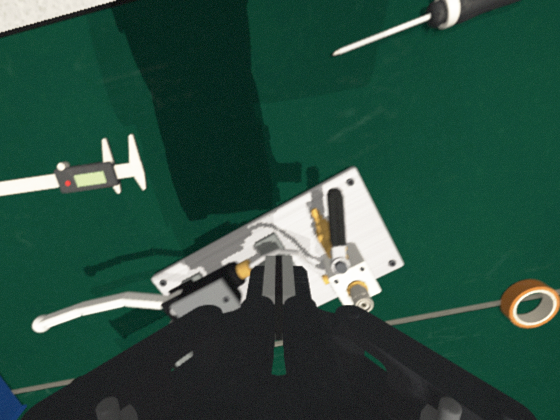

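```bash
python3 -m jog '[{"delta_pos":[0.007,0.006,0.049],"delta_rot":[0,0,0],"gripper":0},{"delta_pos":[0.007,0.006,0.049],"delta_rot":[0,0,0],"gripper":0},{"delta_pos":[0.006,0.006,0.049],"delta_rot":[0,0,0],"gripper":0},{"delta_pos":[0,0,0],"delta_rot":[0,0,0],"gripper":0}]'
python3 - <<'E'
from h import *
import cv2
print(robot.get_state()["tool_pos"],robot.get_state()["ft_force"])
for n in("top","scene"):
  im=robot.capture(n)[:,:,::-1]
  im=im[140:260,250:440] if n=="top" else im[170:280,255:405]
  cv2.imwrite(f"pics/{n}2.png",cv2.resize(im,None,fx=4,fy=4,interpolation=cv2.INTER_CUBIC))
cv2.imwrite("pics/w2.png",robot.capture("wrist")[:,:,::-1])
E
```

```text
t: 2.0
tool_pos: [0.4574, 0.0665, 0.0876]
tcp_rot: [[0.229, 0.973, 0.002], [0.973, -0.229, -0.002], [-0.001, 0.002, -1.0]]
ft_force: [0.2, 0.5, 1.0]
grip_width: 0.002
[0.45735013 0.06650304 0.08761087] [0.24638629 0.46415364 0.99453948]
```

View pics/w2.png

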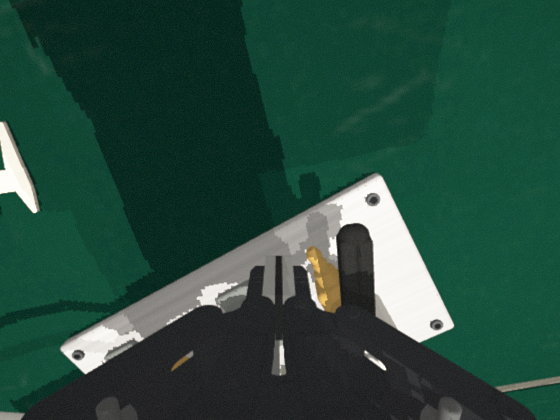

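View pics/scene2.png

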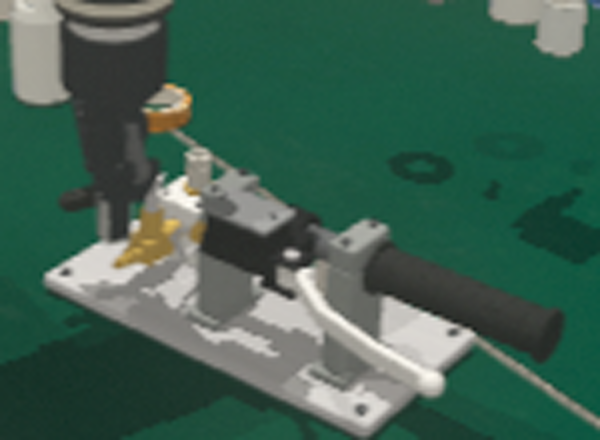

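Run:
```python
import numpy as np
S=np.array([.512,.0961]);r=.052
P0=np.array([.4574,.0665]);y0=76.8
for th,d in((172,.021),(165,.021),(157,.021),(149,.021),(141,.021),(133,.021),(125,.021),(117,.021),(110,.021),(106,.0205)):
    t=np.radians(th);P=S+r*np.array([np.cos(t),np.sin(t)])+d*np.array([-np.sin(t),np.cos(t)])
    yaw=min(th-90,76.8)
    a=np.radians(y0);D=P-P0
    print(th,P.round(4),"dx %.4f dy %.4f rot %.1f"%(D@[np.cos(a),np.sin(a)],D@[np.sin(a),-np.cos(a)],y0-yaw))
    P0,y0=P,yaw
```

```text
172 [0.4576 0.0825] dx 0.0157 dy -0.0035 rot 0.0
165 [0.4563 0.0893] dx 0.0063 dy -0.0028 rot 1.8
157 [0.4559 0.0971] dx 0.0074 dy -0.0024 rot 8.0
149 [0.4566 0.1049] dx 0.0074 dy -0.0024 rot 8.0
141 [0.4584 0.1125] dx 0.0074 dy -0.0024 rot 8.0
133 [0.4612 0.1198] dx 0.0074 dy -0.0024 rot 8.0
125 [0.465  0.1267] dx 0.0074 dy -0.0024 rot 8.0
117 [0.4697 0.1329] dx 0.0074 dy -0.0024 rot 8.0
110 [0.4745 0.1378] dx 0.0065 dy -0.0022 rot 7.0
106 [0.478  0.1404] dx 0.0042 dy -0.0013 rot 4.0
```

```bash
python3 -m jog '[{"delta_pos":[0.008,-0.002,0],"delta_rot":[0,0,0],"gripper":0},{"delta_pos":[0.008,-0.002,0],"delta_rot":[0,0,0],"gripper":0},{"delta_pos":[0.0065,-0.0025,0],"delta_rot":[0,0,2],"gripper":0},{"delta_pos":[0.0075,-0.0025,0],"delta_rot":[0,0,8],"gripper":0}]'; python3 -m jog '[{"delta_pos":[0.0075,-0.0025,0],"delta_rot":[0,0,8],"gripper":0},{"delta_pos":[0.0075,-0.0025,0],"delta_rot":[0,0,8],"gripper":0}]'
python3 - <<'E'
from h import *
import cv2
cv2.imwrite("pics/w3.png",robot.capture("wrist")[:,:,::-1])
E
```

```text
t: 2.65
tool_pos: [0.4598, 0.0986, 0.0956]
tcp_rot: [[0.399, 0.917, 0.015], [0.917, -0.399, -0.004], [0.002, 0.015, -1.0]]
ft_force: [-0.5, -3.8, -1.5]
grip_width: 0.003
t: 2.9
tool_pos: [0.462, 0.115, 0.0966]
tcp_rot: [[0.643, 0.765, 0.016], [0.766, -0.643, -0.006], [0.006, 0.016, -1.0]]
ft_force: [-0.3, -3.6, -1.5]
grip_width: 0.001
```

View pics/w3.png

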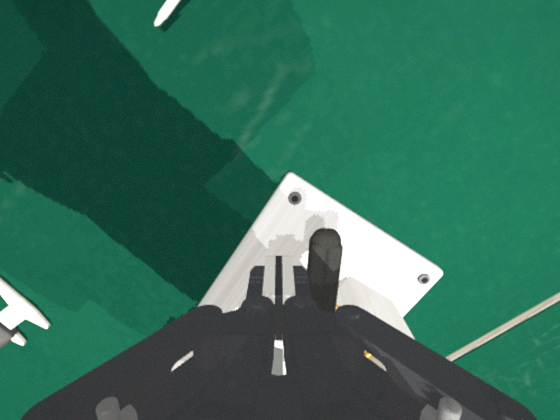

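```bash
python3 -m jog '[{"delta_pos":[0.0075,-0.003,0.004],"delta_rot":[0,0,8],"gripper":0},{"delta_pos":[0.0075,-0.003,0.003],"delta_rot":[0,0,8],"gripper":0}]'; python3 -m jog '[{"delta_pos":[0.0075,-0.003,0.002],"delta_rot":[0,0,8],"gripper":0}]'
python3 - <<'E'
from h import *
import cv2
cv2.imwrite("pics/w4.png",robot.capture("wrist")[:,:,::-1])
E
```

```text
t: 3.2
tool_pos: [0.4683, 0.1311, 0.0908]
tcp_rot: [[0.835, 0.551, 0.017], [0.551, -0.835, -0.006], [0.011, 0.014, -1.0]]
ft_force: [-2.5, -2.1, 2.1]
grip_width: 0.0
t: 3.32
tool_pos: [0.4728, 0.1381, 0.0893]
tcp_rot: [[0.904, 0.427, 0.017], [0.427, -0.904, -0.006], [0.013, 0.013, -1.0]]
ft_force: [-1.9, -2.6, 1.4]
grip_width: -0.001
```

View pics/w4.png

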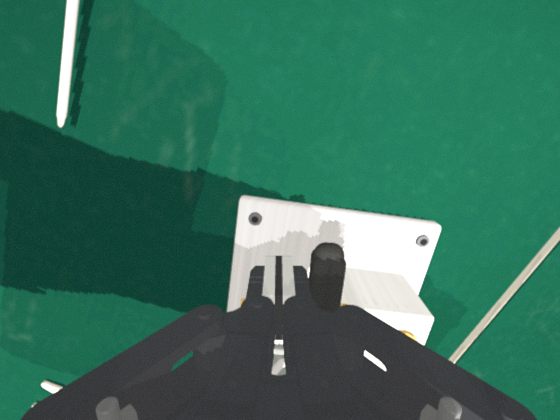

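```bash
python3 -m jog '[{"delta_pos":[0.0065,-0.002,0],"delta_rot":[0,0,6],"gripper":0},{"delta_pos":[0.004,-0.001,0],"delta_rot":[0,0,3],"gripper":0}]'; python3 -m jog '[{"delta_pos":[0.004,0,0],"delta_rot":[0,0,0],"gripper":0}]';python3 -m jog '[{"delta_pos":[0.004,0,0],"delta_rot":[0,0,0],"gripper":0}]'
```

```text
t: 3.62
tool_pos: [0.4766, 0.1432, 0.0887]
tcp_rot: [[0.961, 0.277, 0.008], [0.277, -0.961, -0.013], [0.004, 0.015, -1.0]]
ft_force: [-25.3, -21.6, 14.3]
grip_width: -0.002
t: 3.75
tool_pos: [0.4765, 0.143, 0.0884]
tcp_rot: [[0.96, 0.281, 0.002], [0.281, -0.96, -0.016], [-0.003, 0.016, -1.0]]
ft_force: [-23.6, -10.8, 18.1]
grip_width: -0.004
t: 3.88
tool_pos: [0.4764, 0.1429, 0.0884]
tcp_rot: [[0.959, 0.285, -0.005], [0.285, -0.958, -0.02], [-0.01, 0.017, -1.0]]
ft_force: [-23.4, -11.8, 19.2]
grip_width: -0.002
```

```bash
python3 -m jog '[{"delta_pos":[-0.03,0,0],"delta_rot":[0,0,0],"gripper":0},{"delta_pos":[-0.03,0,-0.02],"delta_rot":[0,0,0],"gripper":0},{"delta_pos":[-0.03,0,-0.04],"delta_rot":[0,0,0],"gripper":0}]'
python3 - <<'E'
from h import *
import cv2
print(robot.get_state()["joint_positions"])
for n in("top","scene"):
  im=robot.capture(n)[:,:,::-1]
  im=im[140:260,250:440] if n=="top" else im[170:280,255:405]
  cv2.imwrite(f"pics/{n}5.png",cv2.resize(im,None,fx=4,fy=4,interpolation=cv2.INTER_CUBIC))
cv2.imwrite("pics/w5.png",robot.capture("wrist")[:,:,::-1])
E
```

```text
t: 4.25
tool_pos: [0.388, 0.1178, 0.1497]
tcp_rot: [[0.954, 0.299, -0.008], [0.299, -0.954, -0.019], [-0.013, 0.016, -1.0]]
ft_force: [-0.9, 0.3, 1.3]
grip_width: -0.002
[  6.08211965   6.94662707 -28.03907368  55.56706937  -1.05938477
  78.68332536]
```

View pics/top5.png

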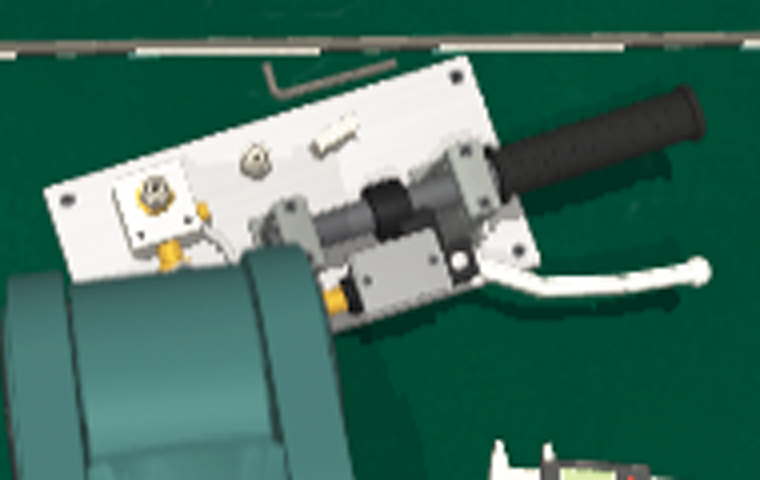

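View pics/w5.png

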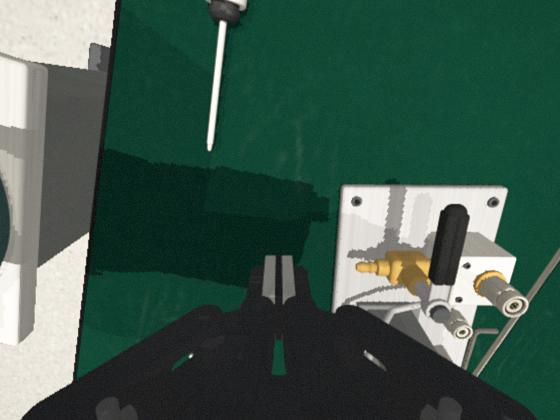

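View pics/scene5.png

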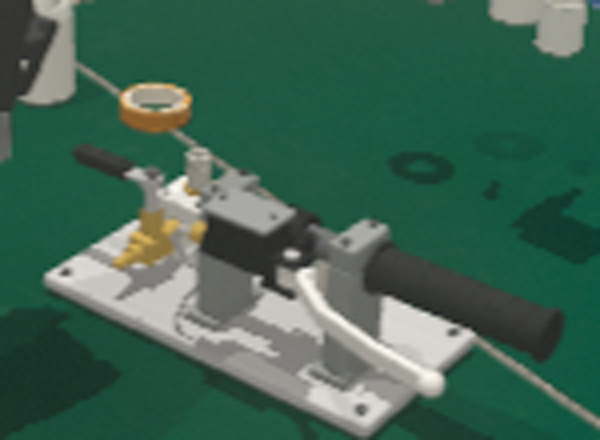

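Run:
```python
from h import *
a=atz("wrist",457,208,.103); S=np.array([.512,.0961,.1]); print(a,np.degrees(np.arctan2(*(a-S)[1::-1])), np.linalg.norm((a-S)[:2]))
b=atz("wrist",443,280,.106);print(b,np.degrees(np.arctan2(*(a-b)[1::-1])))
# outer (lower) edge of blade in top view
for p in((530,293),(580,296),(620,291),(660,283),(697,285)): print(atz(*T(*p),.108))
```

```text
[0.48946612 0.17059916 0.103     ] 106.82907765131864 0.0778325184229916
[0.50327578 0.12272291 0.106     ] 106.08994177528983
[ 0.49627638 -0.11495395  0.108     ]
[ 0.49404528 -0.14549042  0.108     ]
[ 0.496832  -0.1701445  0.108    ]
[ 0.50147656 -0.19491792  0.108     ]
[ 0.49995938 -0.21752518  0.108     ]
```

```bash
python3 -m jog '[{"delta_pos":[-0.006,0.056,0],"delta_rot":[0,0,0],"gripper":0},{"delta_pos":[-0.006,0.056,0],"delta_rot":[0,0,0],"gripper":0},{"delta_pos":[-0.006,0.056,0],"delta_rot":[0,0,0],"gripper":0},{"delta_pos":[-0.006,0.056,0],"delta_rot":[0,0,0],"gripper":0},{"delta_pos":[-0.006,0.056,0],"delta_rot":[0,0,0],"gripper":0}]'
```

```text
t: 5.03
tool_pos: [0.4511, -0.1624, 0.1547]
tcp_rot: [[0.947, 0.321, 0.002], [0.321, -0.947, -0.018], [-0.004, 0.017, -1.0]]
ft_force: [1.6, 1.1, 0.0]
grip_width: -0.002
```

```bash
python3 -m jog '[{"delta_pos":[0,0.012,0.022],"delta_rot":[0,0,0],"gripper":0},{"delta_pos":[0.001,0.012,0.022],"delta_rot":[0,0,0],"gripper":0},{"delta_pos":[0,0,0.02],"delta_rot":[0,0,0],"gripper":0},{"delta_pos":[0,0,0],"delta_rot":[0,0,0],"gripper":0}]'
python3 - <<'E'
from h import *
import cv2
print(robot.get_state()["joint_positions"])
im=robot.capture("scene")[:,:,::-1]
im=im[170:280,255:405]
cv2.imwrite("pics/scene6.png",cv2.resize(im,None,fx=4,fy=4,interpolation=cv2.INTER_CUBIC))
cv2.imwrite("pics/w6.png",robot.capture("wrist")[:,:,::-1])
E
```

```text
t: 5.52
tool_pos: [0.4626, -0.1917, 0.0864]
tcp_rot: [[0.945, 0.327, 0.002], [0.327, -0.945, -0.017], [-0.004, 0.017, -1.0]]
ft_force: [-0.6, 0.5, -0.1]
grip_width: 0.0
[-31.39452713  18.15861707 -23.70178632  47.542371    -0.78533676
  39.52911384]
```

View pics/scene6.png

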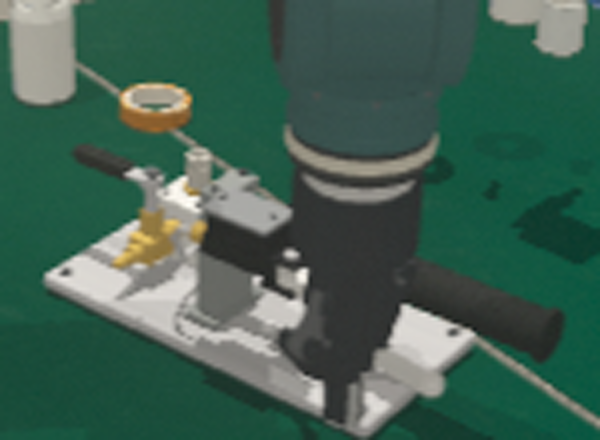

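View pics/w6.png

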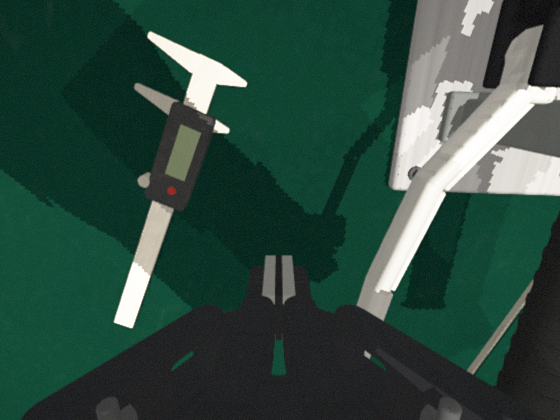

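```bash
python3 -m jog '[{"delta_pos":[0.003,-0.010,-0.007],"delta_rot":[0,0,0],"gripper":0},{"delta_pos":[0.009,0.003,0],"delta_rot":[0,0,0],"gripper":0}]'; python3 -m jog '[{"delta_pos":[0.005,0.002,0],"delta_rot":[0,0,0],"gripper":0}]'; python3 -m jog '[{"delta_pos":[0.005,0.002,0],"delta_rot":[0,0,0],"gripper":0}]'
```

```text
t: 5.88
tool_pos: [0.4732, -0.1805, 0.0968]
tcp_rot: [[0.945, 0.327, 0.006], [0.327, -0.945, -0.019], [-0.001, 0.02, -1.0]]
ft_force: [-0.2, -0.2, -0.1]
grip_width: -0.003
t: 6.0
tool_pos: [0.4797, -0.1807, 0.0975]
tcp_rot: [[0.945, 0.328, 0.007], [0.328, -0.944, -0.02], [0.0, 0.021, -1.0]]
ft_force: [-0.2, -0.4, 0.5]
grip_width: 0.004
t: 6.12
tool_pos: [0.4857, -0.1809, 0.0977]
tcp_rot: [[0.945, 0.328, 0.007], [0.328, -0.944, -0.02], [0.0, 0.022, -1.0]]
ft_force: [-1.8, -1.9, -0.7]
grip_width: -0.0
```

```bash
for i in 1 ; do python3 -m jog '[{"delta_pos":[0.005,0.002,0.002],"delta_rot":[0,0,0],"gripper":0},{"delta_pos":[0.005,0.002,0.002],"delta_rot":[0,0,0],"gripper":0}]'; done; python3 -m jog '[{"delta_pos":[0.004,0.002,0.001],"delta_rot":[0,0,0],"gripper":0}]'; python3 -m jog '[{"delta_pos":[0.003,0.001,0.001],"delta_rot":[0,0,0],"gripper":0}]'
```

```text
t: 6.38
tool_pos: [0.4971, -0.1817, 0.0936]
tcp_rot: [[0.945, 0.328, 0.007], [0.328, -0.944, -0.021], [-0.0, 0.022, -1.0]]
ft_force: [-1.5, -0.1, 1.8]
grip_width: -0.002
t: 6.5
tool_pos: [0.5017, -0.1822, 0.0923]
tcp_rot: [[0.945, 0.328, 0.006], [0.328, -0.944, -0.02], [-0.001, 0.021, -1.0]]
ft_force: [-2.4, -0.2, 1.8]
grip_width: 0.003
t: 6.62
tool_pos: [0.505, -0.1823, 0.0911]
tcp_rot: [[0.945, 0.328, 0.006], [0.328, -0.944, -0.02], [-0.001, 0.021, -1.0]]
ft_force: [-2.4, -0.6, 2.5]
grip_width: -0.003
```

```bash
python3 -m jog '[{"delta_pos":[0.003,0.001,0],"delta_rot":[0,0,0],"gripper":0}]'; python3 -m jog '[{"delta_pos":[0.003,0.001,0],"delta_rot":[0,0,0],"gripper":0}]'; python3 -m jog '[{"delta_pos":[0.002,0.001,0],"delta_rot":[0,0,0],"gripper":0}]'
```

```text
t: 6.75
tool_pos: [0.5082, -0.1823, 0.091]
tcp_rot: [[0.945, 0.328, 0.005], [0.328, -0.944, -0.02], [-0.002, 0.021, -1.0]]
ft_force: [-2.6, -0.9, 1.6]
grip_width: -0.003
t: 6.88
tool_pos: [0.5113, -0.1822, 0.091]
tcp_rot: [[0.945, 0.328, 0.005], [0.328, -0.944, -0.02], [-0.002, 0.021, -1.0]]
ft_force: [-3.3, 1.3, 1.8]
grip_width: 0.003
t: 7.0
tool_pos: [0.5136, -0.1823, 0.091]
tcp_rot: [[0.945, 0.328, 0.005], [0.328, -0.944, -0.02], [-0.002, 0.02, -1.0]]
ft_force: [-3.0, 0.5, 0.6]
grip_width: -0.002
```

```bash
python3 -m jog '[{"delta_pos":[0.001,0.0003,0],"delta_rot":[0,0,0],"gripper":0}]'; python3 -m jog '[{"delta_pos":[0.001,0.0003,0],"delta_rot":[0,0,0],"gripper":0}]'
```

```text
t: 7.12
tool_pos: [0.5143, -0.1822, 0.0908]
tcp_rot: [[0.945, 0.328, 0.004], [0.328, -0.944, -0.02], [-0.003, 0.02, -1.0]]
ft_force: [-8.2, -1.0, 4.2]
grip_width: 0.002
t: 7.25
tool_pos: [0.5145, -0.1822, 0.0908]
tcp_rot: [[0.945, 0.328, 0.002], [0.328, -0.944, -0.02], [-0.005, 0.02, -1.0]]
ft_force: [-10.9, -2.1, 6.7]
grip_width: -0.001
```

```bash
python3 -m jog '[{"delta_pos":[0.001,0.0003,0],"delta_rot":[0,0,0],"gripper":0}]'
```

```text
t: 7.38
tool_pos: [0.5144, -0.1821, 0.0908]
tcp_rot: [[0.945, 0.328, -0.0], [0.328, -0.945, -0.021], [-0.007, 0.019, -1.0]]
ft_force: [-11.5, -2.4, 7.9]
grip_width: -0.002
```

```bash
python3 -m jog '[{"delta_pos":[0.0016,0.0006,0],"delta_rot":[0,0,0],"gripper":0}]'
python3 - <<'E'
from h import *
import cv2
for i in range(4):
    im=robot.capture("top"); s=robot.get_state(); print(s["t"],s["tool_pos"],s["ft_force"])
im=im[140:260,250:440,::-1]; cv2.imwrite("pics/top7.png",cv2.resize(im,None,fx=4,fy=4,interpolation=cv2.INTER_CUBIC))
im=robot.capture("scene")[170:280,255:405,::-1]; cv2.imwrite("pics/scene7.png",cv2.resize(im,None,fx=4,fy=4,interpolation=cv2.INTER_CUBIC))
cv2.imwrite("pics/w7.png",robot.capture("wrist")[:,:,::-1])
E
```

```text
t: 7.5
tool_pos: [0.5147, -0.1822, 0.0907]
tcp_rot: [[0.945, 0.328, -0.003], [0.327, -0.945, -0.021], [-0.01, 0.019, -1.0]]
ft_force: [-15.0, -1.4, 9.5]
grip_width: 0.0
7.55 [ 0.51460072 -0.18214303  0.0907146 ] [-14.20226235  -0.95653482   9.42545901]
7.6 [ 0.51462607 -0.18216447  0.09075381] [-13.69564919  -0.83656601   9.72034816]
7.65 [ 0.51456361 -0.18214217  0.09073199] [-13.96033638  -0.93627612   9.05173819]
7.7 [ 0.51456719 -0.18215131  0.09073301] [-13.63874574  -1.07823662   9.71250064]
```

View pics/scene7.png

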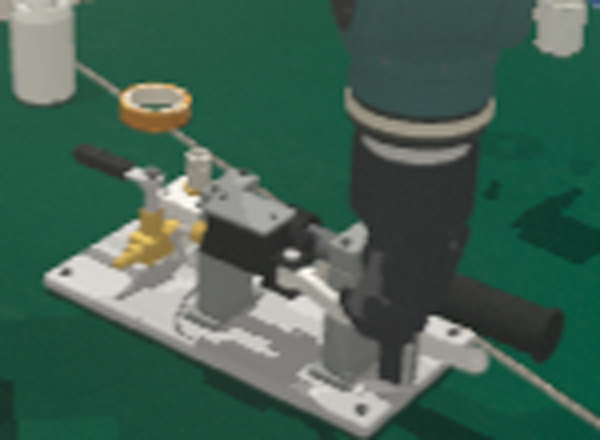

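View pics/w7.png

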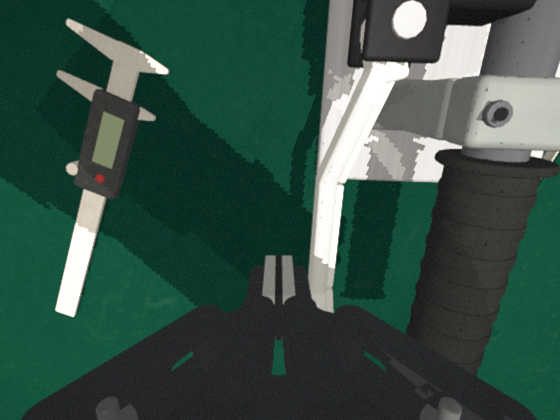

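View pics/top7.png

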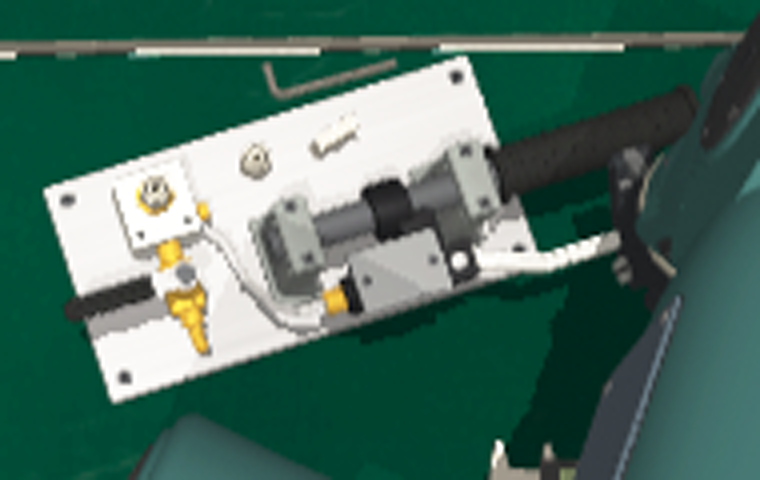

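Run:
```python
from h import *
p=np.array([.5175,-.0725])
f=lambda u,v,k,y0:np.degrees(np.arctan2(*(atz("scene",(u+.5)/k-.5+255,(v+.5)/k-.5+y0,.106)[:2]-p)[::-1]))
a=f(541,378,5,190);b=f(475,358,4,170);print(a,b,np.radians(b-a))
s=robot.get_state();print(s["t"],s["ft_force"],s["tool_pos"])
```

```text
-92.70216915854662 -76.68011389896378 0.27963761721619534
7.8 [-15.01798341  -1.93762485   9.18107617] [ 0.5145722  -0.18214872  0.09076481]
```

Lever at about 0.28 rad (firm stop), valve shut, steady push of about 15 N: handing in.

Run:
```python
from bench import robot
print(robot.job_done()); s=robot.get_state(); print(s["t"],s["ft_force"],s["tool_pos"])
```

```text
the job is handed in; nothing more can be done
None
the job is handed in; nothing more can be done
```

The job is handed in at about 7.8 s: the bleed valve is shut and the lever is held against its firm stop, short of the grip. No verdict was reported.

- **Valve:** I pushed the handle round with the closed fingers until it stopped moving at its end stop. In the wrist picture it then pointed to 106.8° in the world, against about 106.9° expected for shut. The lever was still out at that point.
- **Lever:** I pressed the outer face of the blade with the finger backs. It came up firm after about 29 mm of travel. Measured from the scene picture, the lever stood at about 0.28 rad, with a visible gap to the grip.
- **Hold:** The pose stayed steady at about 14–15 N of sideways push.
- **Does not quite fit:** There was also about 9 N of upward force on the tool. I took it to be friction on the blade left from lowering the tool slightly while pushing, and did not check this further. With it included, the total force is about 17 N, still within the 6 to 45 N limit.
- **Surroundings:** The bystanders I could see in the last pictures looked unmoved.

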